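# Tip used culture flasks into the discard tin

## Robot

A 6-joint arm with a two-finger parallel gripper is mounted at the origin on a cart in front of the work surface, level with it; the furniture and walls round the work are solid. World frame = base frame: x ahead of the robot, y to its left, z up, the work surface at z = 0. Lengths are in m, angles in rad, forces in N, time in s.
With the tool pointing down it reaches from about 0.225 to 0.725 m from the base axis. Payload 3.1 kg.
Tool frame: the origin (TCP) lies between the finger pads, 19 mm behind the fingertips; this is the grasp point; z points along the fingers, x is the direction in which the jaws open and shut, and the axes are right-handed (so a half turn about z gives the same grasp; the last joint's range is limited). The gripper opens to 85 mm and grips with 20 to 120 N. Pads are 22 mm wide; open, the fingers measure 114 mm over their backs; the gripper's body (76 mm by 85 mm) begins 54 mm behind the grasp point. The pads swing forward as they close: fully open they stand 13 mm farther back than shut.
Start: joints at [-1.268, 0.048, 0.099, 1.622, 0, 1.443], TCP at [0.219, -0.477, 0.25] pointing down, gripper open.
Joint ranges: [-2.91, 2.91], [-0.99, 1.94], [-1.21, 1.42], [-2.12, 2.29], [-1.49, 1.47], [-3.14, 3.14]. Speed limits (rad/s): [2.79, 2.79, 3.14, 3.14, 3.14, 3.14].

## Interface

Orientations are given as [roll, pitch, yaw] about the fixed x, y, z axes, in that order (R = Rz(yaw) Ry(pitch) Rx(roll)).
In Python, from workcell import bot gives the robot as it stands. Calls block until the motion is done:
- bot.reach(position, orientation): joint-space move of the TCP to a pose.
- bot.line_to(position, frame=None, feed=0.15): straight line of the TCP; frame=None keeps the orientation; feed is the mean speed in m/s.
- bot.set_joints(angles): joint-space move.
- bot.move_gripper(opening, newtons=None): finger opening in m; newtons is the grip in N (None keeps the last); returns when the fingers have stopped.
- bot.sleep(seconds).
- bot.inverse_kinematics(position, orientation): joint angles nearest the present ones, or None.
- bot.get_image(name): name is "side" or "top" or "wrist"; returns (picture, depth): 384x512x3 uint8, red, green, blue; 384x512 float32, m along the optical axis (not along the pixel's ray), 0 where there is no reading.
- bot.get_calibration(name): a dict with "camera_matrix" (3x3 intrinsics, pixels), "R" (3x3) and "t" (3): a world point X has camera coordinates R X + t. Camera axes: x right, y down, z forward; pixel columns grow to the right and rows downward; lengths in m; the calibration is good to about 2 mm. A picture is of the moment at which its call begins: read the wrist's pose just before it. get_calibration takes no time and is no camera call; for the wrist camera it gives the pose at the moment of the call.
A pose or a line that the arm cannot do raises bot.IKError and nothing moves.
- bot.close_job(): hands the job in, once; it reports no verdict.
Readings, each from a call of its own:
- bot.read_time(): time.
- bot.read_qpos(): joint angles.
- bot.read_qd(): joint speeds.
- bot.read_joint_torque(): joint torques, N m.
- bot.read_ee_pos(): TCP position.
- bot.read_eef_rot(): TCP orientation.
- bot.read_wrist_force(): force on the tool from outside, world axes, zero at the start.
- bot.read_wrist_torque(): the same for the moment, N m.
- bot.read_grip_width(): finger opening in m.
Only numpy, scipy, OpenCV 4.12 (cv2) and the standard library are available. Lean on these libraries where they do the work, as an engineer would, in place of code of your own. Each camera call takes 0.05 s, during which the arm holds its last target. There are 200 camera calls.

## Task

Take the lid off the steel discard tin by its knob and lay it flat on the worktop, clear of the tipping stand, and lay every used culture flask from the worktop in the level tipping tray, letting go of each. Only then, with all of them in the tray, press the push bar down and hold the tray tipped until all flasks have slid into the open tin together; let the tray come back level and put the lid squarely back on the tin. Do not reach into the tin with the gripper, and leave the two bottles where they stand.

Things in the scene. Friction and masses are not known exactly. Their poses are not given: they have to be found in the camera images.
- tipper: fixed tipping stand: grey base plate 176 x 440 x 32 mm (y from -260 to +180 mm) with a square steel tin and a hinged steel tray. Origin on the worktop under the tray's hinge; +y runs from the tray to the tin (contents slide that way), -x is the side of the push bar. Hinge axis along x, 164 mm up. The tin is fixed, its centre 93 mm along +y. A tall instrument stands just right of the tray
- tip_tray (a joint): tilt of the tray: 0 = level, at rest (it falls back by its own weight, 0.55 kg); grows as the tray's closed end rises and it empties towards the tin; stop at 0.85 rad. Pressing the bar takes about 6 to 15 N, least at full tilt; flasks begin to slide at roughly 0.45 to 0.65 rad
- tray_floor (a point): centre of the upper face of the tray's floor, moving with the tray; axes as the stand's when level. The floor is 125 mm wide in x between the side walls; in y it runs from the closed end wall at -139 mm to the open lip at +139 mm, just before the tin; walls stand 34 mm above it. Level, the floor is 170 mm above the worktop
- push_bar (a point): top of the middle of the black push bar, a rod 20 mm in diameter and 50 mm long along the stand's x, on an arm that reaches past the hinge beside the tin; moves with the tray. Pressing it straight down about 60 mm tips the tray fully; it shifts sideways less than 12 mm meanwhile. Level, it is 206 mm above the worktop
- tin_mouth (a point): centre of the tin's rim plane, axes as the stand's, 146 mm above the worktop. The tin is 150 x 150 mm outside with 4 mm walls (opening 142 x 142 mm); its inner floor is 132 mm below the rim
- lid: loose steel lid of the tin, a square plate 158 x 158 x 3 mm, 0.26 kg; origin under the plate's centre. A flange 132 x 132 mm hangs 9 mm below the plate and enters the tin with 5 mm play (any quarter turn fits). On the tin the plate rests on the rim: origin at point tin_mouth; on the worktop it is 9 mm up; free worktop for it lies left of the tin, in front of the bottles
- lid_knob (a point): middle of the lid's black knob, an oblong block 48 mm along the lid's x, 22 mm along its y and 26 mm high on a 14 mm stem, 28 mm above the lid's origin; grip it across its 22 mm
- flask_1: used culture flask (may be absent), frosted clear plastic with flat sides: body 66 x 38 x 25 mm along x, y, z, neck and white cap (23 mm diameter) reaching to x = +56 mm; origin at the middle of the body, where it is also gripped, across the 38 mm. About 60 g. Starts lying flat on the worktop in a loose row between robot and tray
- flask_2: used culture flask (may be absent), frosted clear plastic with flat sides: body 66 x 38 x 25 mm along x, y, z, neck and white cap (23 mm diameter) reaching to x = +56 mm; origin at the middle of the body, where it is also gripped, across the 38 mm. About 60 g. Starts lying flat on the worktop in a loose row between robot and tray
- flask_3: used culture flask (may be absent), frosted clear plastic with flat sides: body 66 x 38 x 25 mm along x, y, z, neck and white cap (23 mm diameter) reaching to x = +56 mm; origin at the middle of the body, where it is also gripped, across the 38 mm. About 60 g. Starts lying flat on the worktop in a loose row between robot and tray
- flask_4: used culture flask (may be absent), frosted clear plastic with flat sides: body 66 x 38 x 25 mm along x, y, z, neck and white cap (23 mm diameter) reaching to x = +56 mm; origin at the middle of the body, where it is also gripped, across the 38 mm. About 60 g. Starts lying flat on the worktop in a loose row between robot and tray
- bottle_buffer: bystander: white bottle with screw cap, 52 mm diameter, 106 mm high, origin under it
- bottle_amber: bystander: amber bottle with black cap, 45 mm diameter, 86 mm high, origin under it

How it is judged:
On the way, in this order (a step that is already met when the one before it is completed fails the run):
1. the lid lies flat on the worktop clear of the tin and all flasks lie released in the level tray (height (world z) of lid below 0.03 m and angle between lid's own z axis and vertical below 0.15 rad and horizontal distance between lid and tin_mouth above 0.15 m and value of joint tip_tray below 0.06 rad and x of flask_1 in the frame of tray_floor between -0.062 and 0.062 m and y of flask_1 in the frame of tray_floor between -0.139 and 0.139 m and z of flask_1 in the frame of tray_floor between 0 and 0.06 m and contact force between the fingers and flask_1 below 0.5 N and linear speed of each of flask_1, flask_2, flask_3, flask_4 below 0.05 m/s and x of flask_2 in the frame of tray_floor between -0.062 and 0.062 m and y of flask_2 in the frame of tray_floor between -0.139 and 0.139 m and z of flask_2 in the frame of tray_floor between 0 and 0.06 m and contact force between the fingers and flask_2 below 0.5 N and x of flask_3 in the frame of tray_floor between -0.062 and 0.062 m and y of flask_3 in the frame of tray_floor between -0.139 and 0.139 m and z of flask_3 in the frame of tray_floor between 0 and 0.06 m and contact force between the fingers and flask_3 below 0.5 N and x of flask_4 in the frame of tray_floor between -0.062 and 0.062 m and y of flask_4 in the frame of tray_floor between -0.139 and 0.139 m and z of flask_4 in the frame of tray_floor between 0 and 0.06 m and contact force between the fingers and flask_4 below 0.5 N), for 0.2 s.
2. the tray is held tipped, with the lid still off, and all flasks have slid into the tin (height (world z) of lid below 0.03 m and value of joint tip_tray above 0.4 rad and x of flask_1 in the frame of tin_mouth between -0.071 and 0.071 m and y of flask_1 in the frame of tin_mouth between -0.071 and 0.071 m and z of each of flask_1, flask_2, flask_3, flask_4 in the frame of tin_mouth below -0.005 m and x of flask_2 in the frame of tin_mouth between -0.071 and 0.071 m and y of flask_2 in the frame of tin_mouth between -0.071 and 0.071 m and x of flask_3 in the frame of tin_mouth between -0.071 and 0.071 m and y of flask_3 in the frame of tin_mouth between -0.071 and 0.071 m and x of flask_4 in the frame of tin_mouth between -0.071 and 0.071 m and y of flask_4 in the frame of tin_mouth between -0.071 and 0.071 m), for 0.2 s.
At the end, for the whole second after the job is handed in: all flasks are inside the tin below its rim, the lid sits down on the rim (within 10 mm of centre, 5 mm in height, 0.06 rad of level) at rest, and the tray is back level (under 0.06 rad) (x of flask_1 in the frame of tin_mouth between -0.071 and 0.071 m and y of flask_1 in the frame of tin_mouth between -0.071 and 0.071 m and z of each of flask_1, flask_2, flask_3, flask_4 in the frame of tin_mouth below -0.005 m and x of flask_2 in the frame of tin_mouth between -0.071 and 0.071 m and y of flask_2 in the frame of tin_mouth between -0.071 and 0.071 m and x of flask_3 in the frame of tin_mouth between -0.071 and 0.071 m and y of flask_3 in the frame of tin_mouth between -0.071 and 0.071 m and x of flask_4 in the frame of tin_mouth between -0.071 and 0.071 m and y of flask_4 in the frame of tin_mouth between -0.071 and 0.071 m and value of joint tip_tray below 0.06 rad and horizontal distance between lid and tin_mouth below 0.01 m and z of lid in the frame of tin_mouth between -0.005 and 0.005 m and angle between lid's own z axis and vertical below 0.06 rad and linear speed of lid below 0.02 m/s); the robot touches nothing.
It fails at once if the gripper reaches down into the tin (TCP more than 15 mm below its rim) (x of the grasp point in the frame of tin_mouth between -0.066 and 0.066 m and y of the grasp point in the frame of tin_mouth between -0.066 and 0.066 m and z of the grasp point in the frame of tin_mouth below -0.015 m).
It fails at once if a bottle is moved by more than 3 cm (distance of any of bottle_buffer, bottle_amber from where it was at the start of the episode above 0.03 m).
Of flask_1, flask_2, flask_3, flask_4 only 2 to 4 are there at a start; the rules pass over those that are not, and their reading is None.
At some moment in a run one of flask_1, flask_2, flask_3, flask_4 may be knocked a few centimetres aside while the robot is not near it.
Once in a run the grip may slacken for a moment while it holds something.
It also fails if it takes over 210 s, if anything falls off the work surface, if the arm or the gripper's body presses on something with over 40 N, if the wrist force passes 120 N, or if a joint passes its speed limit or range.

## Working session

There is one attempt and no reset: what is moved stays moved. The work goes in short steps, each a Python script; the robot and the scene stay as the last script left them, time stands still between calls to the robot, and variables do not carry over. Pictures are saved under pics/ and viewed, about 12 in all and at most 16, crops included, and the job is handed in when it is done.

```bash
mkdir -p pics; ls; python3 - <<'E'
from workcell import bot
import cv2,numpy as np
for n in ["top","side"]:
    p,d=bot.get_image(n); cv2.imwrite(f"pics/{n}0.png",p[:,:,::-1]); np.savez(f"{n}0.npz",p=p,d=d)
    c=bot.get_calibration(n); R=np.array(c["R"]);t=np.array(c["t"]); print(n,np.round(c["camera_matrix"],1).tolist(),np.round(R,3).tolist(),np.round(-R.T@t,3))
print(bot.read_time(),bot.read_eef_rot())
E
```

```text
pics
top [[446.6, 0.0, 256.4], [0.0, 446.6, 196.3], [0.0, 0.0, 1.0]] [[-0.026, -1.0, 0.003], [-0.995, 0.025, -0.101], [0.101, -0.006, -0.995]] [0.42  0.01  1.402]
side [[424.1, 0.0, 251.8], [0.0, 424.1, 202.9], [0.0, 0.0, 1.0]] [[-0.934, -0.358, 0.013], [-0.23, 0.57, -0.789], [0.275, -0.739, -0.615]] [0.164 1.048 1.021]
0.1 [-3.14130126e+00  2.10406331e-03 -1.14003167e+00]
```

View pics/top0.png

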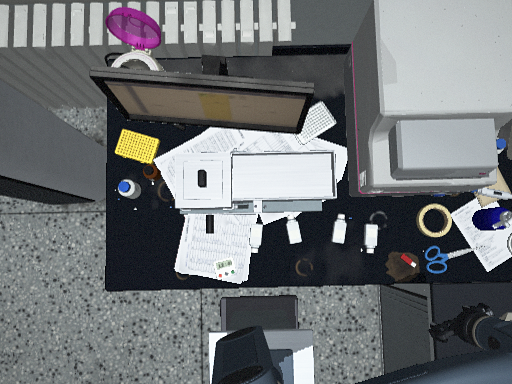

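View pics/side0.png

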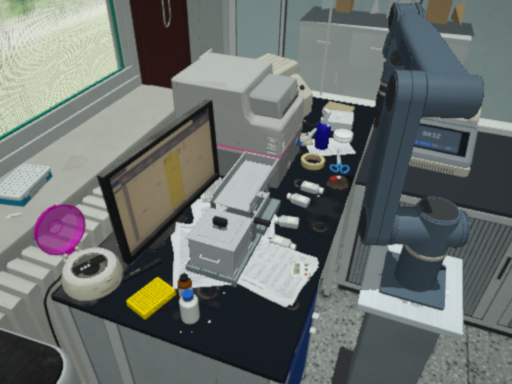

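The top view shows the lid knob at (202,180), the tray spanning columns 232–335, and the black bar at (210,224). Four flasks lie near (256,237), (293,230), (339,229) and (370,236), with the bottles at (128,188) and (150,172). Next I turn these into positions.

```bash
cat > h.py <<'E'
import numpy as np,cv2
from workcell import bot
def world(d,c):
    K=np.array(c["camera_matrix"]);R=np.array(c["R"]);t=np.array(c["t"])
    v,u=np.indices(d.shape); ray=np.stack([(u-K[0,2])/K[0,0],(v-K[1,2])/K[1,1],np.ones(d.shape)],-1)
    return (ray*d[...,None]-t)@R
def onplane(px,z,c):
    K=np.array(c["camera_matrix"]);R=np.array(c["R"]);t=np.array(c["t"])
    px=np.atleast_2d(px).astype(float); r=np.c_[px,np.ones(len(px))]@np.linalg.inv(K).T@R; C=-R.T@t
    return C+r*((z-C[2])/r[:,2])[:,None]
def proj(X,c):
    K=np.array(c["camera_matrix"]); q=(np.atleast_2d(X)@np.array(c["R"]).T+np.array(c["t"]))@K.T
    return q[:,:2]/q[:,2:]
def snap(n,save=None):
    c=bot.get_calibration(n); p,d=bot.get_image(n)
    if save: cv2.imwrite(f"pics/{save}.png",p[:,:,::-1])
    return p,d,c
E
python3 - <<'E'
from h import *
f=np.load("top0.npz");p,d=f["p"],f["d"];c=bot.get_calibration("top");W=world(d,c);g=p.mean(2)
print("table z",np.median(W[260:270,120:160,2]), np.std(W[260:270,120:160,2]))
def rect(m,name):
    n,l,s,ce=cv2.connectedComponentsWithStats(m.astype(np.uint8))
    for i in range(1,n):
        if s[i,4]>25:
            q=W[l==i]; r=cv2.minAreaRect((q[:,:2]*1000).astype(np.float32)); print(name,s[i,:5],np.round(q.mean(0),4),"z",np.round(np.percentile(q[:,2],[5,50,95]),3),"rect",np.round(r[0],1),np.round(r[1],1),round(r[2],1))
roi=np.zeros(g.shape,bool);roi[205:262,185:420]=1
rect(roi&(W[...,2]>.012)&(W[...,2]<.04),"flaskz")
roi=np.zeros(g.shape,bool);roi[140:230,165:345]=1
rect(roi&(W[...,2]>.135)&(W[...,2]<.16),"lidz")
rect(roi&(W[...,2]>.165)&(W[...,2]<.18),"knob/floor")
rect(roi&(W[...,2]>.185)&(W[...,2]<.22),"walls/bar")
roi[:]=0;roi[205:240,195:225]=1; rect(roi&(g<60),"bardark")
roi[:]=0;roi[165:195,190:215]=1; rect(roi&(g<80),"knobdark")
roi[:]=0;roi[130:215,105:165]=1; rect(roi&(W[...,2]>.04),"bottles")
cv2.imwrite("pics/crop1.png",cv2.resize(p[135:265,165:400,::-1],None,fx=3.4,fy=3.4,interpolation=cv2.INTER_CUBIC))
for n,q in [("monitor",W[70:135,90:320]),("instr",W[60:195,345:400])]:
    q=q.reshape(-1,3);q=q[q[:,2]>.1];print(n,np.round(np.percentile(q,[1,50,99],0),3).tolist())
E
```

```text
table z -0.0007131792319788218 0.09902348210283138
flaskz [ 185  205   78   57 2943] [0.4408 0.1113 0.018 ] z [0.012 0.016 0.031] rect [448.2 106.8] [238.7 171.4] 89.2
flaskz [262 205  60   9 431] [ 0.5194 -0.1041  0.0306] z [0.022 0.031 0.036] rect [ 517.8 -105.1] [182.2  24. ] 88.5
flaskz [417 212   3  16  29] [ 0.4756 -0.4984  0.0195] z [0.012 0.018 0.028] rect [ 475.8 -498.4] [ 6.8 47. ] 84.5
flaskz [286 215  16  29 324] [ 0.4528 -0.108   0.0237] z [0.017 0.024 0.029] rect [ 456.8 -107.8] [88.8 38. ] 9.3
flaskz [332 214  15  30 331] [ 0.4504 -0.25    0.0235] z [0.017 0.024 0.029] rect [ 454.2 -251.8] [38.6 89. ] 80.5
flaskz [364 224  14  30 334] [ 0.4247 -0.3456  0.0237] z [0.017 0.024 0.029] rect [ 420.7 -346.3] [38.7 88.6] 84.5
lidz [ 175  152   57   57 2986] [0.5974 0.1535 0.149 ] z [0.145 0.149 0.153] rect [598.9 154. ] [159.6 159.7] 89.9
knob/floor [ 232  153  102   46 4222] [ 0.6013 -0.0711  0.1698] z [0.166 0.17  0.174] rect [601.  -70.4] [278.9 121.8] 89.7
knob/floor [233 201  15   8  63] [0.5256 0.0539 0.1704] z [0.166 0.17  0.175] rect [523.6  48.9] [19.4 38.8] 0.1
walls/bar [ 206  150  131   80 1002] [ 0.5675 -0.0422  0.2017] z [0.19  0.203 0.208] rect [561.3 -36.4] [208.1 356.5] 0.2
walls/bar [198 171   7  16  71] [0.5961 0.1543 0.1874] z [0.185 0.187 0.19 ] rect [596.5 153.7] [17.1 41.7] 89.4
bardark [206 215   8  18 130] [0.4719 0.1308 0.2023] z [0.195 0.203 0.208] rect [471.8 131.5] [19.6 46.2] 89.2
knobdark [198 170   8  17 131] [0.5964 0.1515 0.1945] z [0.18  0.185 0.19 ] rect [513.3  95.7] [250.   37.8] 34.0
bottles [143 164  16  16 192] [0.6356 0.3162 0.0835] z [0.049 0.066 0.088] rect [545.8 171.1] [405.9  43.6] 58.2
bottles [118 180  21  18 289] [0.586  0.3816 0.0928] z [0.049 0.081 0.108] rect [521.5 207.6] [440.7  50.9] 69.4
monitor [[0.732, -0.125, 0.132], [0.778, 0.118, 0.309], [0.853, 0.369, 0.431]]
instr [[0.547, -0.359, 0.107], [0.7, -0.29, 0.287], [0.915, -0.284, 0.41]]
```

View pics/crop1.png

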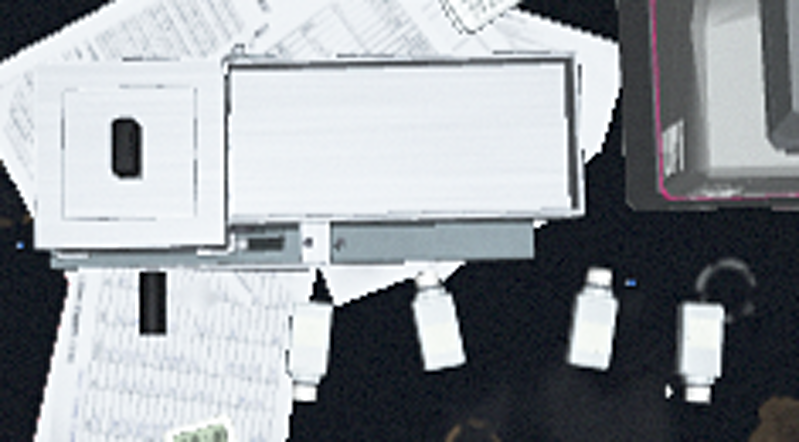

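Depth is reliable and the stand is aligned with the world axes. I'll move the lid first.

```bash
cat >> h.py <<'E'
pi=np.pi
def best(pos,yaw):
    "of the two equivalent jaw yaws, the one with last joint nearest mid-range"
    o=[]
    for y in (yaw,yaw+pi,yaw-pi):
        y=(y+pi)%(2*pi)-pi; q=bot.inverse_kinematics(list(pos),[pi,0,y])
        if q is not None: o.append((abs(q[5]),y))
    return min(o)[1]
def go(pos,yaw): bot.reach(list(pos),[pi,0,best(pos,yaw)])
def up(z,feed=.25):
    p=bot.read_ee_pos(); bot.line_to([p[0],p[1],z],feed=feed)
def flasks(d,c,z0=.018,lo=(.34,-.42),hi=(.505,.11),zmax=.04):
    "flask origins and cap direction from depth: rect centre, cap = the lower, narrower end"
    W=world(d,c); m=(d>0)&(W[...,2]>z0)&(W[...,2]<zmax)&(W[...,0]>lo[0])&(W[...,0]<hi[0])&(W[...,1]>lo[1])&(W[...,1]<hi[1])
    n,l,s,_=cv2.connectedComponentsWithStats(m.astype(np.uint8),connectivity=4); out=[]
    for i in range(1,n):
        if s[i,4]<120: continue
        q=W[l==i][:,:2]; r=cv2.minAreaRect((q*1000).astype(np.float32)); ce=np.array(r[0])/1000
        b=cv2.boxPoints(r)/1000; e1,e2=b[1]-b[0],b[2]-b[1]; a=e1 if np.linalg.norm(e1)>np.linalg.norm(e2) else e2; a/=np.linalg.norm(a)
        if (q.mean(0)-ce)@a>0: a=-a      # mass lies away from the cap
        out.append((*(ce-.0115*a),np.arctan2(a[1],a[0]),s[i,4],*np.round(sorted(r[1]),0)))
    return out
E
python3 - <<'E'
from h import *
f=np.load("top0.npz")
for r in flasks(f["d"],bot.get_calibration("top")): print(np.round(r,4))
bot.move_gripper(.085)
L=[.598,.154]
go([*L,.30],pi/2); print(bot.read_qpos().round(2),bot.read_ee_pos(),bot.read_eef_rot())
bot.line_to([*L,.177],feed=.12); bot.move_gripper(0,60); print("w",bot.read_grip_width())
up(.30,.15); print("w",bot.read_grip_width(),bot.read_wrist_force().round(2))
go([.42,.33,.30],pi/2); print("w",bot.read_grip_width(),bot.read_ee_pos(),bot.read_time())
snap("side","side1")
E
```

```text
[ 4.428e-01 -2.500e-01 -1.743e-01  3.010e+02  3.800e+01  8.900e+01]
[ 4.451e-01 -1.098e-01  1.712e-01  3.020e+02  3.800e+01  8.800e+01]
[4.4350e-01 9.5000e-03 3.0233e+00 3.1900e+02 4.2000e+01 8.9000e+01]
[  0.4333  -0.3478   3.071  309.      38.      86.    ]
[ 0.14  0.32  0.51  1.76 -0.    0.14] [0.59817472 0.15293892 0.29994786] [-3.14149479e+00  3.59786199e-04  1.56914854e+00]
w 0.02125656950226304
w 0.02102536853573945 [ 0.11 -0.6  -2.95]
w 0.02100816314410684 [0.42078247 0.32941373 0.29960816] 6.65
```

View pics/side1.png

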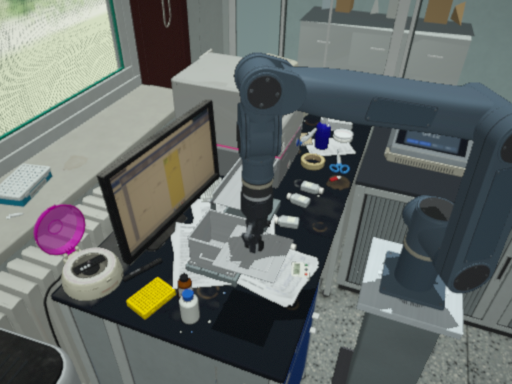

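The lid hangs level from the gripper at (250,240) over free worktop. I'll lower it, then do the first flask.

```bash
python3 - <<'E'
from h import *
bot.line_to([.42,.33,.06],feed=.15); bot.line_to([.42,.33,.041],feed=.04)
print("w",bot.read_grip_width(),bot.read_wrist_force().round(2)); bot.move_gripper(.06); up(.30,.3)
go([.30,.25,.33],pi/2)
p,d,c=snap("top"); W=world(d,c); m=(W[...,2]>.005)&(W[...,2]<.03)&(W[...,0]>.32)&(W[...,0]<.52)&(W[...,1]>.243)&(W[...,1]<.43)
q=W[m]; print("lid",cv2.minAreaRect((q[:,:2]*1000).astype(np.float32)),np.percentile(q[:,2],[5,50,95]).round(3))
for r in flasks(d,c): print(np.round(r,4))
print(bot.read_time())
E
```

```text
w 0.02110816709583516 [ 0.86  0.09 -1.68]
lid ((420.0202331542969, 336.44775390625), (198.4423370361328, 186.13319396972656), 0.40357524156570435) [0.007 0.012 0.018]
[ 4.429e-01 -2.493e-01 -1.847e-01  3.060e+02  3.800e+01  8.800e+01]
[ 4.455e-01 -1.100e-01  1.595e-01  3.010e+02  3.800e+01  8.900e+01]
[4.4290e-01 1.1000e-02 3.1045e+00 3.1200e+02 4.6000e+01 8.6000e+01]
[  0.4322  -0.3481   3.0869 305.      39.      89.    ]
11.2417
```

```bash
cat >> h.py <<'E'
PARK=[.30,.25,.33]
def fetch(near,slot_y,xc=.6005,zg=.023):
    go(PARK,pi/2); p,d,c=snap("top"); F=flasks(d,c)
    f=min(F,key=lambda r:np.hypot(r[0]-near[0],r[1]-near[1])); x,y,a=f[:3]; print("flask",np.round(f,3),"of",len(F))
    bot.move_gripper(.085); go([x,y,.15],a+pi/2); bot.line_to([x,y,zg],feed=.12)
    bot.move_gripper(0,45); w0=bot.read_grip_width(); up(.30); w1=bot.read_grip_width()
    cap=1 if np.cos(a)>0 else -1; X=xc-cap*.0115
    go([X,slot_y,.30],pi/2); w2=bot.read_grip_width(); print("w",np.round([w0,w1,w2],4))
    if w2<.03: print("LOST"); return False
    bot.line_to([X,slot_y,.21],feed=.15); bot.line_to([X,slot_y,.17+zg+.002],feed=.05)
    print("w",round(bot.read_grip_width(),4),"F",bot.read_wrist_force().round(1),"pos",bot.read_ee_pos().round(4)); bot.move_gripper(.052); up(.30)
    return True
E
python3 - <<'E'
from h import *
fetch((.432,-.348),-.160)
go(PARK,pi/2); p,d,c=snap("top","top2"); cv2.imwrite("pics/crop2.png",cv2.resize(p[135:265,120:400,::-1],None,fx=2.8,fy=2.8,interpolation=cv2.INTER_CUBIC))
for r in flasks(d,c,.183,(.54,-.208),(.66,.068),.21): print(np.round(r,4))
print(bot.read_time())
E
```

```text
flask [  0.432  -0.348   3.032 314.     39.     89.   ] of 4
w [0.0368 0.0373 0.0368]
w 0.0374 F [-1.9  0.8  9.1] pos [ 0.613  -0.1604  0.1984]
[ 6.0060e-01 -1.6030e-01 -3.1267e+00  4.0900e+02  3.8000e+01  8.9000e+01]
22.1583
```

View pics/crop2.png

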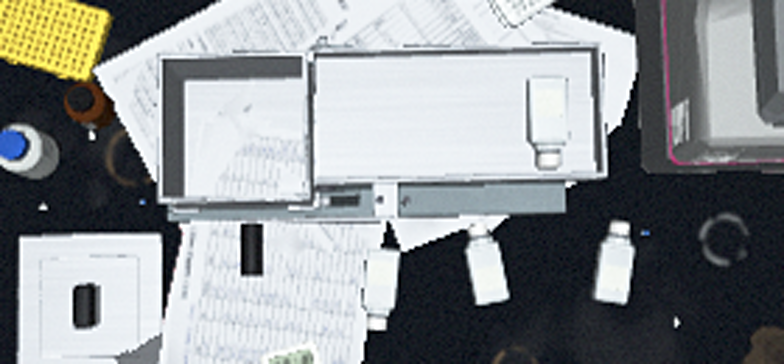

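One flask lies in the tray (at 548,120) and the lid is flat at (88,305). I'll place the other three, 4 mm higher at release.

```bash
sed -i 's/\.17+zg+\.002/.17+zg+.006/' h.py; python3 - <<'E'
from h import *
for n,s in [((.443,-.25),-.098),((.445,-.11),-.036)]:
    ok=fetch(n,s); print(bot.read_time())
    if not ok: break
go(PARK,pi/2); p,d,c=snap("top","top3"); cv2.imwrite("pics/crop3.png",cv2.resize(p[135:265,120:400,::-1],None,fx=2.8,fy=2.8,interpolation=cv2.INTER_CUBIC))
for r in flasks(d,c,.183,(.54,-.208),(.66,.068),.21): print(np.round(r,4))
E
```

```text
flask [ 4.43e-01 -2.49e-01 -1.93e-01  3.08e+02  3.80e+01  8.80e+01] of 3
w [0.037  0.0368 0.0373]
w 0.0367 F [ 0.  -0.  -0.4] pos [ 0.5889 -0.0979  0.1987]
30.6583
flask [ 4.45e-01 -1.10e-01  1.57e-01  3.09e+02  3.90e+01  8.80e+01] of 2
w [0.0368 0.0372 0.0373]
w 0.037 F [ 0.2  0.2 -0.7] pos [ 0.5889 -0.0359  0.1987]
39.9917
[ 5.89e-01 -3.60e-02  2.57e-02  4.00e+02  3.70e+01  9.00e+01]
[ 5.883e-01 -9.740e-02  2.100e-02  3.990e+02  3.800e+01  8.700e+01]
[ 6.0070e-01 -1.5970e-01  3.1162e+00  4.0900e+02  3.8000e+01  8.9000e+01]
```

View pics/crop3.png

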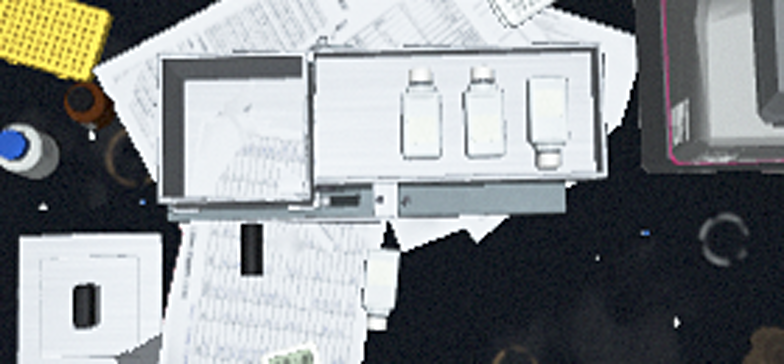

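Three are in the tray. The last one is at (380,285).

```bash
python3 - <<'E'
from h import *
ok=fetch((.443,.01),.026); print(bot.read_time())
go(PARK,pi/2); p,d,c=snap("top","top4"); cv2.imwrite("pics/crop4.png",cv2.resize(p[135:265,120:400,::-1],None,fx=2.8,fy=2.8,interpolation=cv2.INTER_CUBIC))
for r in flasks(d,c,.183,(.54,-.208),(.66,.068),.21): print(np.round(r,4))
print(len(flasks(d,c)))
W=world(d,c); m=(W[...,2]>.19)&(W[...,2]<.215)&(W[...,0]<.505)&(W[...,0]>.43)&(W[...,1]>.10)&(W[...,1]<.16);print("bar",W[m].mean(0).round(4),W[m].min(0).round(3),W[m].max(0).round(3))
E
```

```text
flask [4.440e-01 1.100e-02 3.033e+00 3.210e+02 4.500e+01 8.900e+01] of 1
w [0.0371 0.0369 0.0372]
w 0.0371 F [-0.3  0.4 -0.1] pos [0.6118 0.026  0.1986]
49.1833
[ 6.2000e-01 -1.7690e-01 -3.0997e+00  4.1100e+02  3.8000e+01  9.0000e+01]
[ 5.886e-01 -3.600e-02  2.740e-02  4.010e+02  3.800e+01  8.900e+01]
[ 5.884e-01 -9.750e-02  1.110e-02  4.010e+02  3.800e+01  8.800e+01]
[6.1130e-01 2.5800e-02 3.1167e+00 4.0800e+02 3.6000e+01 9.0000e+01]
0
bar [0.4748 0.1292 0.2027] [0.446 0.102 0.191] [0.5   0.141 0.211]
```

View pics/crop4.png

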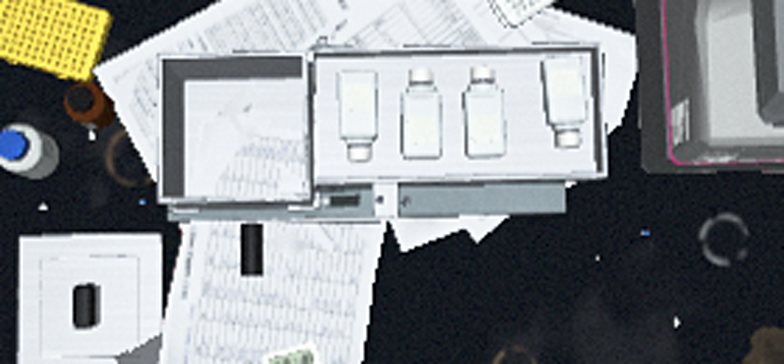

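All four flasks are in the tray. The one at the closed end was knocked but is still well inside. Now I press the bar.

```bash
python3 - <<'E'
from h import *
bot.move_gripper(0)
B=[.470,.134]
go([*B,.29],pi/2); bot.line_to([*B,.23],feed=.1)
for z in np.arange(.215,.163,-.008): 
    bot.line_to([*B,z],feed=.06); print(round(z,3),bot.read_wrist_force().round(1))
bot.line_to([*B,.166],feed=.05); print(bot.read_ee_pos().round(4),bot.read_wrist_force().round(1))
bot.sleep(1)
p,d,c=snap("top","top5"); ps,ds,cs=snap("side")
a=cv2.resize(p[100:270,120:400,::-1],(560,340),interpolation=cv2.INTER_CUBIC);b=cv2.resize(ps[120:310,150:350,::-1],(400,380));b=b[:340]
cv2.imwrite("pics/crop5.png",np.hstack([a,b])[:, :960]); cv2.imwrite("pics/crop5.png",cv2.resize(np.hstack([a,b]),(800,283)))
print(bot.read_time())
E
```

```text
0.215 [-2.8  4.5 15.4]
0.207 [-3.5  7.2 15.5]
0.199 [-1.7  7.6 13.7]
0.191 [-1.2  6.6 12.5]
0.183 [-0.1  5.2 10.7]
0.175 [-1.8  3.4  7.1]
0.167 [0.9 2.7 5.4]
[0.4713 0.1345 0.1675] [0.5 1.4 5.4]
56.2583
```

View pics/crop5.png

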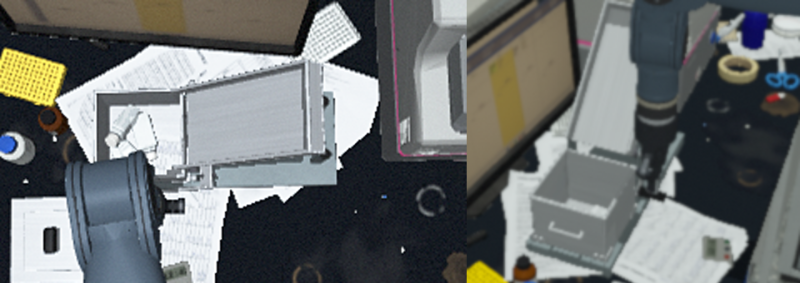

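The tray is empty and the flasks are in the tin. I'll hold a moment more, let the tray back slowly, and check the tin.

```bash
python3 - <<'E'
from h import *
bot.sleep(.5); p=bot.read_ee_pos(); bot.line_to([.47,.134,.24],feed=.05); up(.32); go(PARK,pi/2)
p,d,c=snap("top","top6"); W=world(d,c); X,Y,Z=W[...,0],W[...,1],W[...,2]
m=(abs(X-.6)<.068)&(abs(Y-.154)<.068); print("tin z",np.percentile(Z[m],[50,95,99,100]).round(3))
m=(abs(X-.6)<.05)&(abs(Y+.07)<.12); print("tray z",np.percentile(Z[m],[1,50,99]).round(3))
g=p.mean(2); m=(Z>.03)&(Z<.06)&(X>.36)&(X<.48)&(Y>.27)&(Y<.39)
print("knob",W[m].mean(0).round(4),cv2.minAreaRect((W[m][:,:2]*1000).astype(np.float32)),W[m][:,2].max())
m=(Z>.006)&(Z<.02)&(X>.32)&(X<.52)&(Y>.25)&(Y<.43); m=cv2.morphologyEx(m.astype(np.uint8),cv2.MORPH_OPEN,np.ones((5,5)))>0
print("lid",cv2.minAreaRect((W[m][:,:2]*1000).astype(np.float32)))
m=(Z>.135)&(Z<.155)&(X>.48)&(X<.72)&(Y>.06)&(Y<.25); print("rim",cv2.minAreaRect((W[m][:,:2]*1000).astype(np.float32)))
cv2.imwrite("pics/crop6.png",cv2.resize(p[135:265,120:400,::-1],None,fx=2.8,fy=2.8,interpolation=cv2.INTER_CUBIC)); print(bot.read_time())
E
```

```text
tin z [0.032 0.103 0.112 0.12 ]
tray z [0.164 0.169 0.175]
knob [0.4199 0.328  0.0477] ((419.60247802734375, 328.7637634277344), (21.548181533813477, 45.18696975708008), 88.64897918701172) 0.05774732463860506
lid ((420.465576171875, 330.2268371582031), (159.86740112304688, 159.3019256591797), 89.74850463867188)
rim ((598.9573364257812, 153.75900268554688), (154.7200469970703, 155.0961151123047), 89.48957824707031)
59.7417
```

View pics/crop6.png

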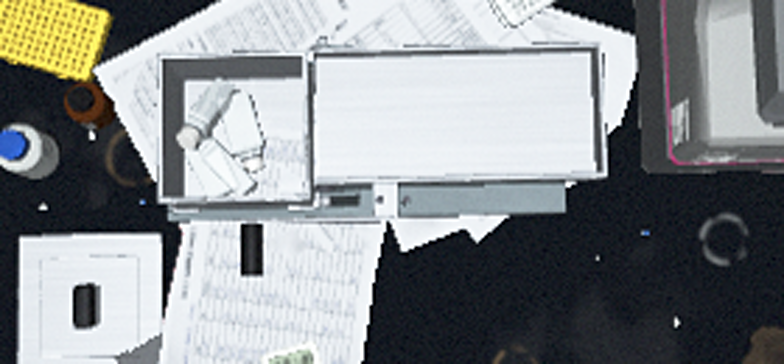

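```bash
python3 - <<'E'
from h import *
bot.move_gripper(.06); go([.42,.33,.15],pi/2); bot.line_to([.42,.33,.041],feed=.1); bot.move_gripper(0,80); w=[bot.read_grip_width()]
up(.30,.15); w.append(bot.read_grip_width()); T=[.5985,.1535]
go([*T,.30],pi/2); w.append(bot.read_grip_width()); print(np.round(w,4),bot.read_ee_pos().round(4))
p,d,c=snap("side","side7"); cv2.imwrite("pics/crop7.png",cv2.resize(p[120:310,150:350,::-1],(600,570)))
E
```

```text
[0.0208 0.0205 0.0206] [0.5978 0.1546 0.3001]
```

View pics/crop7.png

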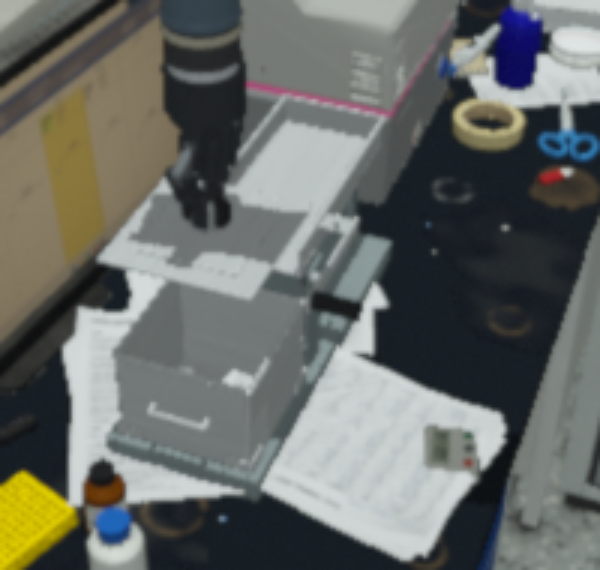

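The lid hangs over the tin. I'll check its level and turn with side depth, then lower it.

```bash
python3 - <<'E'
from h import *
p,d,c=snap("side"); W=world(d,c); m=(d>0)&(W[...,2]>.262)&(W[...,2]<.292)&(abs(W[...,0]-.6)<.1)&(abs(W[...,1]-.154)<.1)
n,l,s,_=cv2.connectedComponentsWithStats(m.astype(np.uint8)); q=W[l==1+s[1:,4].argmax()]
co=np.linalg.lstsq(np.c_[q[:,:2]-[.598,.154],np.ones(len(q))],q[:,2],rcond=None)[0]; print(len(q),co.round(4),cv2.minAreaRect((q[:,:2]*1000).astype(np.float32)))
T=[.5985,.1535]
bot.line_to([*T,.195],feed=.12)
for z in (.188,.184,.181,.178): bot.line_to([*T,z],feed=.03); print(z,bot.read_ee_pos().round(4),bot.read_wrist_force().round(1),round(bot.read_grip_width(),4))
E
```

```text
1563 [ 0.0018 -0.0046  0.2726] ((600.054443359375, 153.6363067626953), (165.17413330078125, 160.43426513671875), 89.80240631103516)
0.188 [0.5984 0.1535 0.1877] [-0.4 -0.5 -1.7] 0.0205
0.184 [0.5983 0.1535 0.1836] [-0.4 -0.1 -1.6] 0.0205
0.181 [0.5983 0.1534 0.1806] [ 0.2 -0.2 -2.7] 0.0207
0.178 [0.5991 0.1536 0.1789] [0.4 0.4 1. ] 0.0205
```

Seated, with the load taken by the rim. I'll release, retreat and check.

```bash
python3 - <<'E'
from h import *
bot.move_gripper(.06); up(.32); go(PARK,pi/2)
p,d,c=snap("top","top8"); W=world(d,c); X,Y,Z=W[...,0],W[...,1],W[...,2]
m=(Z>.135)&(Z<.16)&(abs(X-.6)<.1)&(abs(Y-.154)<.1); m=cv2.morphologyEx(m.astype(np.uint8),cv2.MORPH_OPEN,np.ones((5,5)))>0; q=W[m]
co=np.linalg.lstsq(np.c_[q[:,:2]-[.599,.154],np.ones(len(q))],q[:,2],rcond=None)[0]; print("lid plane",co.round(4),cv2.minAreaRect((q[:,:2]*1000).astype(np.float32)))
m=(abs(X-.6)<.05)&(abs(Y+.07)<.12); print("tray z",np.percentile(Z[m],[1,50,99]).round(3),bot.read_time())
cv2.imwrite("pics/crop8.png",cv2.resize(p[135:265,120:400,::-1],None,fx=2.8,fy=2.8,interpolation=cv2.INTER_CUBIC))
E
```

```text
lid plane [-0.0016  0.0004  0.149 ] ((599.5526733398438, 153.75340270996094), (159.5931396484375, 160.45285034179688), 89.82212829589844)
tray z [0.163 0.169 0.175] 70.5083
```

View pics/crop8.png

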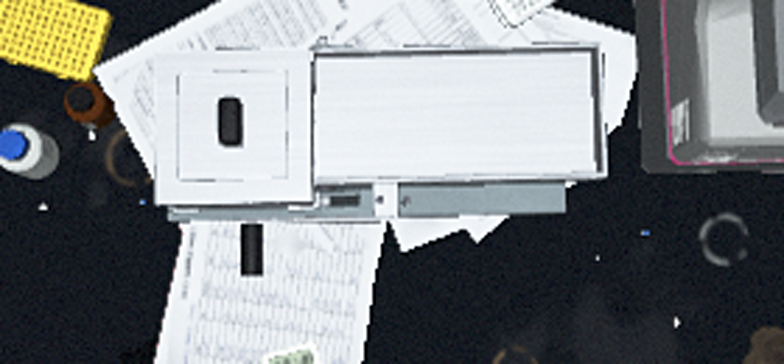

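The lid sits squarely on the tin, the tray is level and empty, and the bottles stand where they were.

```bash
python3 -c "
from workcell import bot
print(bot.close_job(),bot.read_time())"
```

```text
the job is handed in; nothing more can be done
the job is handed in; nothing more can be done
```

The job is done and handed in at about 70 s of robot time. I took the lid off, laid four flasks in the level tray, tipped them all into the tin together, let the tray back down and put the lid back on.

**Last checks, before hand-in:**
- **Lid:** plate top at 0.149 m, tilt about 0.002 rad, centre within about 1 mm of the rim centre I measured with the tin open.
- **Tray:** empty and level, with the floor at 0.169 m.
- **Flasks:** the highest point measured in the open tin was 0.120 m, below the rim at 0.146 m. Only three or four flasks could be told apart in that view. I take the fourth to be in the tin because the tray and worktop were empty.
- **Bottles:** they look unmoved in the pictures, but I did not measure them again.

**What did not go exactly to plan:**
- **First flask:** it was set down with about 9 N of contact and ended about 11 mm off in x. I released the others 4 mm higher, with no contact force.
- **Knock:** that same flask was later knocked about 2–3 cm inside the tray. It stayed within limits, so I left it there.

I saw no slip of the grip.

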